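# Put the carving kit back into its fitted tray

## Robot

A 6-joint arm with a two-finger parallel gripper is mounted at the origin on the work surface. World frame = base frame: x ahead of the robot, y to its left, z up, the work surface at z = 0. Lengths are in m, angles in degrees, forces in N, time in s.
With the tool pointing down it reaches from about 0.4 to 0.825 m from the base axis. Payload 7 kg.
Tool frame: the origin (TCP) lies at the centre of the arm's flange, where the gripper is bolted on; the fingertips stand 178 mm ahead of it and the grasp point (between the pads) lies 159 mm ahead of it; x points along the fingers, y is the direction in which the jaws open and shut, and the axes are right-handed (so a half turn about x gives the same grasp; the last joint's range is limited). The gripper opens to 88 mm and grips with 3 to 60 N. Pads are 19 mm wide; open, the fingers measure 130 mm over their backs; the gripper's body (78 mm by 193 mm) begins 47 mm behind the grasp point.
Start: joints at [-53.451, 20.546, 0.682, 0, -70.136, -16.507], TCP at [0.231, -0.634, 0.405] pointing down, gripper open.
Joint ranges: [-176.03, 176.03], [-82.01, 121.73], [-58.28, 71.71], [-173.87, 95.51], [-174.79, -0.11], [-173.66, 173.66]. Speed limits (degrees/s): [136.94, 136.94, 172.46, 180, 180, 180].

## Interface

Orientations are given as [roll, pitch, yaw] about the fixed x, y, z axes, in that order (R = Rz(yaw) Ry(pitch) Rx(roll)).
In Python, from plant import ctrl gives the robot as it stands. The module is installed in compiled form; this text tells all that it offers.
- The arm moves only by the shell command python3 -m inch 'ROWS'. ROWS is JSON, one flat list of numbers, 7 for each row, row after row: the shift along the tool's x, y, z in m, then the turn, a rotation vector about the tool's x, y, z in degrees, then the finger opening in m, from 0 to 0.0876. In form: [dx, dy, dz, rx, ry, rz, hand, dx, dy, dz, rx, ry, rz, hand, ...]. A call has 1 to 20 rows; each row shifts and turns the pose as measured when the row begins, along the tool's axes as they then stand; what a row does not reach is not made up. A row lasts 1/8 s, in which the tool goes at most 62.5 mm and 10.7 degrees, less where a joint would pass 70% of its speed; a pose out of reach is approached as far as the arm can. A call with a gripper value outside its range is refused whole. The fingers move at their own pace and stop on an object; the grip force is fixed at half the most. Time passes only in rows, so rows that do not move let the fingers close. It gives the time, the measured TCP pose, the force and the opening at its end, in the units of the state.
- ctrl.get_obs(): the state, without advancing time (a new reading comes with each control period).
- ctrl.snapshot(name): name is "side" or "top"; returns a dict with "color" (384x512x3 uint8, red, green, blue), "depth" (384x512 float32, m along the optical axis (not along the pixel's ray), 0 where there is no reading), "K" (3x3 intrinsics, pixels), "position" and "attitude" of the camera in the world. Camera axes: x right, y up, looking along -z (the intrinsics and any distortion apply to the point x, -y, -z); pixel columns grow to the right and rows downward; lengths in m; the calibration is good to about 2 mm. A picture is of the moment at which its call begins.
- ctrl.close_job(): hands the job in, once; it reports no verdict.
The state is a dict: "clock": time; "joint_pos": joint angles; "qvel": joint speeds; "tau": joint torques, N m; "tool_pos": TCP position; "orientation": TCP orientation; "force": force on the tool from outside, world axes, zero at the start; "moment": the same for the moment, N m; "opening": finger opening in m.
Only numpy, scipy, OpenCV 4.12 (cv2) and the standard library are available. Lean on these libraries where they do the work, as an engineer would, in place of code of your own. Each camera call takes 0.05 s, during which the arm holds its last target.

## Task

Put the four pieces of the carving kit (the palm gouge, the carving knife, the sharpening stone and the finger plane) away in the tool tray, each lying flat on the floor of the pocket cut for it; set them down, do not drop them. The screwdriver and the filling knife look similar but do not belong in the tray: leave them lying where they are.

Things in the scene. Friction and masses are not known exactly. Their poses are not given: they have to be found in the camera images.
- gouge: Palm gouge, 125 mm long, lying: eight-sided pear-shaped wooden handle, 34 mm across flats and 34 high, x -62 to 0 mm (parallel-sided -54 to -10); thin steel shank flaring to a hollow curved edge 22 mm wide at x +62. Blade hangs 14 mm above the bench. Balance and grip point x -26, across the handle (along y). 75 g. Origin: centre of underside, mid-length; x to the working end, z up.
- knife: Carving knife, 130 mm long, lying on its side: flat-sided wooden handle 26 mm wide (y), 22 high, x -65 to +22 mm, two brass rivets; narrow steel blade 14 mm wide running to a point at x +65. Grip across the handle at about x -18. 60 g. Origin: centre of underside, mid-length; x to the working end, z up.
- stone: Sharpening stone: plain grey bar 115 mm long (x), 38 wide (y), 22 high, edges rounded, both ends alike. Grip across its width at the middle. 190 g. Origin: centre of underside; z up.
- plane: Finger plane (very small plane) standing on its sole: brass body 70 mm long (x), 36 wide (y) over the middle 46 mm, 28 wide at the ends, 24 high; a slanting steel iron and dark wooden wedge rise to 45 mm. Grip across the brass sides at the middle. 240 g. Origin: centre of underside; z up.
- gouge_block: Tray block with the gouge's pocket: 54 mm across from x -72 to +10 mm (handle), then a channel 32 across to x +73 (blade). Home: gouge origin over block origin, same x direction. Fixed plywood, 156 x 75 mm; one of 4 side by side (pitch 76.5, any order) in a dark tray with walls 20 mm high. Origin: centre of underside, 4 mm above bench; pocket floor z +5, top z +14; x away from robot.
- knife_block: Tray block with the carving knife's pocket: 46 mm across from x -73 to +31 mm (handle), then a channel 22 across to x +73 (blade). Home: knife origin over block origin, same x direction. Fixed plywood, 156 x 75 mm; one of 4 side by side (pitch 76.5, any order) in a dark tray with walls 20 mm high. Origin: centre of underside, 4 mm above bench; pocket floor z +5, top z +14; x away from robot.
- stone_block: Tray block with the sharpening stone's pocket: one long rectangle 134 x 58 mm about its centre. Home: stone origin over block origin, lengthwise, either way round. Fixed plywood, 156 x 75 mm; one of 4 side by side (pitch 76.5, any order) in a dark tray with walls 20 mm high. Origin: centre of underside, 4 mm above bench; pocket floor z +5, top z +14; x away from robot.
- plane_block: Tray block with the finger plane's pocket: one short rectangle 90 x 56 mm about its centre. Home: plane origin over block origin, lengthwise along x, either way round. Fixed plywood, 156 x 75 mm; one of 4 side by side (pitch 76.5, any order) in a dark tray with walls 20 mm high. Origin: centre of underside, 4 mm above bench; pocket floor z +5, top z +14; x away from robot.
- screwdriver: Stubby screwdriver, not part of the carving kit, 125 mm long, lying: the gouge's eight-sided pear-shaped wooden handle (62 mm long, 34 across), but a straight round 6 mm shaft ending in a small flat tip 7.5 mm wide. Origin: centre of underside, mid-length; x to the working end, z up.
- filling_knife: Filling knife (filler scraper), not part of the carving kit, 130 mm long, lying flat: a handle like the carving knife's (77 x 26 x 22 mm), but a broad thin blade widening to a square end 42 mm wide. Origin: centre of underside, mid-length; x to the working end, z up.
Not all that is in view belongs to the job. What is shaped like the knife_block but red or turquoise is not meant.

How it is judged (in metres and radians):
At the end, for the whole second after the job is handed in: Each kit piece lies released and at rest in its own pocket: origins within 13 mm in the block's x and y, underside less than 8.5 mm above the block's underside, level within 0.06 rad, along the pocket within 0.3 rad. Screwdriver and filling knife moved less than 20 mm (x of gouge in the frame of gouge_block between -0.013 and 0.013 m and y of gouge in the frame of gouge_block between -0.013 and 0.013 m and z of gouge in the frame of gouge_block below 0.0085 m and angle between the x axis of gouge and the x axis of gouge_block, either way round below 0.3 rad and angle between each of gouge, knife, stone, plane's own z axis and vertical below 0.06 rad and linear speed of each of gouge, knife, stone, plane below 0.02 m/s and angular speed of each of gouge, knife, stone, plane below 0.2 rad/s and x of knife in the frame of knife_block between -0.013 and 0.013 m and y of knife in the frame of knife_block between -0.013 and 0.013 m and z of knife in the frame of knife_block below 0.0085 m and angle between the x axis of knife and the x axis of knife_block, either way round below 0.3 rad and x of stone in the frame of stone_block between -0.013 and 0.013 m and y of stone in the frame of stone_block between -0.013 and 0.013 m and z of stone in the frame of stone_block below 0.0085 m and angle between the x axis of stone and the x axis of stone_block, either way round below 0.3 rad and x of plane in the frame of plane_block between -0.013 and 0.013 m and y of plane in the frame of plane_block between -0.013 and 0.013 m and z of plane in the frame of plane_block below 0.0085 m and angle between the x axis of plane and the x axis of plane_block, either way round below 0.3 rad and distance of each of screwdriver, filling_knife from where it was at the start of the episode below 0.02 m); the robot touches nothing.
It fails at once if the screwdriver or the filling knife is shifted by 20 mm or more (distance of any of screwdriver, filling_knife from where it was at the start of the episode above 0.02 m).
It fails at once if a kit piece is dropped from more than about 25 mm, or knocked flying (faster than 0.7 m/s out of the fingers) ((linear speed of gouge above 0.7 m/s and contact force between the fingers and gouge below 0.05 N) or (linear speed of knife above 0.7 m/s and contact force between the fingers and knife below 0.05 N) or (linear speed of stone above 0.7 m/s and contact force between the fingers and stone below 0.05 N) or (linear speed of plane above 0.7 m/s and contact force between the fingers and plane below 0.05 N)).
It also fails if it takes over 88 s, if anything falls off the work surface, if the arm or the gripper's body presses on something with over 40 N, if the wrist force passes 120 N, or if a joint passes its speed limit or range.

## Working session

There is one attempt and no reset: what is moved stays moved. The work goes in short steps, Python scripts to look and compute and a shell command to move; the robot and the scene stay as the last step left them, time stands still between calls to the robot, and variables do not carry over. Pictures are saved under pics/ and viewed, and the job is handed in when it is done.

```bash
mkdir -p pics; python3 - <<'E'
from plant import ctrl
import cv2,numpy as np
print(ctrl.get_obs())
for n in("top","side"):
    s=ctrl.snapshot(n); cv2.imwrite(f"pics/{n}0.png",cv2.cvtColor(cv2.resize(s["color"],(800,600),interpolation=cv2.INTER_CUBIC),cv2.COLOR_RGB2BGR))
    np.savez(f"{n}0.npz",**s)
    print(n,s["K"],s["position"],s["attitude"],{k:v for k,v in s.items() if k not in("color","depth","K","position","attitude")})
E
```

```text
{'clock': 0.0, 'joint_pos': array([-5.34530843e+01,  2.05921227e+01,  6.34395728e-01, -2.01319160e-02,
       -7.01346277e+01, -1.65065684e+01]), 'qvel': array([ 0.00779913, -0.06621759,  0.0258028 , -0.05909824,  0.05347817,
       -0.03709632]), 'tau': array([ 8.84177389e-04, -5.82721925e+01,  2.93060660e+01,  6.99704200e+00,
        7.00753473e-03, -1.58020171e-04]), 'tool_pos': array([ 0.23124504, -0.63395684,  0.40371936]), 'orientation': array([ 94.92742253,  89.90572555, 114.96091354]), 'force': array([-0.73528958,  0.3619528 , -0.02804664]), 'moment': array([ 0.00298457,  0.01646111, -0.01246775]), 'opening': 0.08745494963241114}
top [[398.40488662   0.         257.39873606]
 [  0.         398.40488662 195.57789371]
 [  0.           0.           1.        ]] [0.39326523 0.00968315 1.24709318] [  8.75304635   0.45394351 -90.94314846] {}
side [[397.12108784   0.         250.94681109]
 [  0.         397.12108784 191.23632606]
 [  0.           0.           1.        ]] [0.06384675 0.67403694 0.65027329] [  54.85116998    0.29285156 -141.82848146] {}
```

View pics/top0.png

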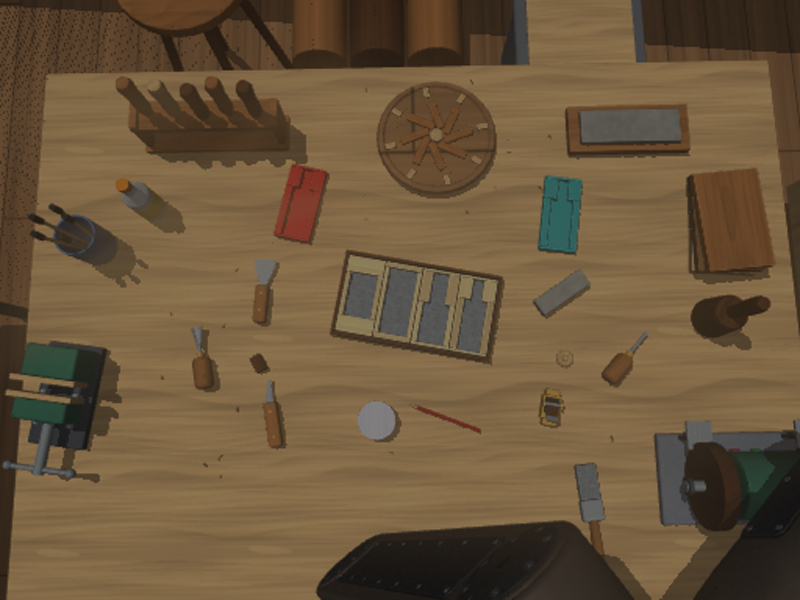

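View pics/side0.png

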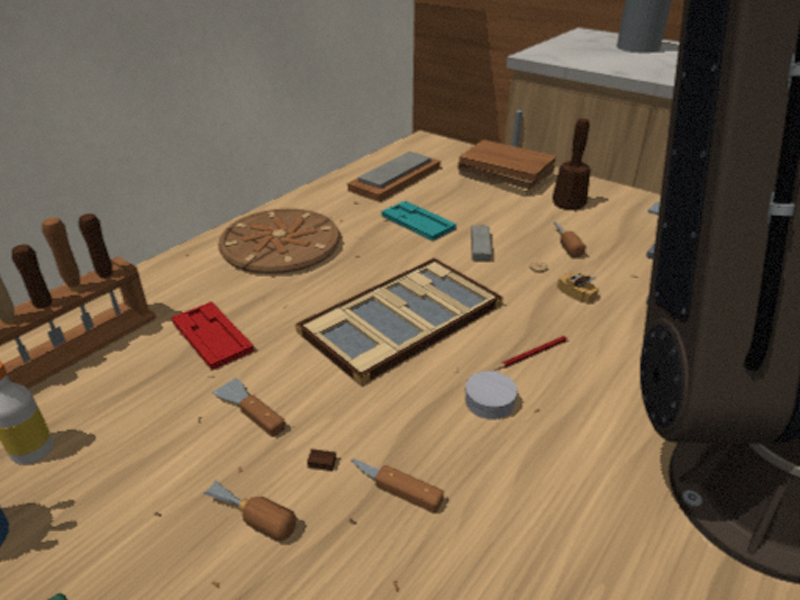

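```bash
cat > h.py <<'E'
import numpy as np,cv2
from scipy.spatial.transform import Rotation as Ro
def load(n): return dict(np.load(n))
def cloud(s):
    d=s["depth"];K=s["K"];v,u=np.mgrid[:d.shape[0],:d.shape[1]]
    p=np.stack([(u-K[0,2])/K[0,0]*d,-(v-K[1,2])/K[1,1]*d,-d],-1)
    R=Ro.from_euler("xyz",s["attitude"],degrees=True).as_matrix()
    return p@R.T+s["position"]
def crop(s,u0,v0,w,h,f,name):
    c=s["color"][v0:v0+h,u0:u0+w]
    cv2.imwrite(name,cv2.cvtColor(cv2.resize(c,None,fx=f,fy=f,interpolation=cv2.INTER_CUBIC),cv2.COLOR_RGB2BGR))
E
python3 - <<'E'
from h import *
s=load("top0.npz");P=cloud(s)
for n,(u,v) in dict(gouge=(202,372),knife=(275,425),stone=(562,293),plane=(551,408),scr=(618,368),fill=(261,303),bench=(350,500),bench2=(150,300),bench3=(640,250),tray=(400,300)).items():
    print(n,P[int(v*.64),int(u*.64)].round(4))
# ortho height map and colour: 1mm
crop(s,100,150,335,155,2.35,"pics/crop0.png")
ok=s["depth"]>0
z=P[...,2]
m=((z>0.007)&(z<.07)&ok).astype(np.uint8)
n,l,st,c=cv2.connectedComponentsWithStats(m)
for i in range(1,n):
    if st[i,4]>60:
        q=P[l==i];xy=q[:,:2].astype(np.float32)
        r=cv2.minAreaRect(xy)
        print(i,st[i],"mean",xy.mean(0).round(4),"rect",np.round(r[0],4),np.round(r[1],4),round(r[2],1),"z95",np.percentile(q[:,2],95).round(4))
E
```

```text
gouge [0.4567 0.4089 0.0328]
knife [0.3524 0.2666 0.0213]
stone [ 0.6035 -0.3007  0.0217]
plane [ 0.3766 -0.2647  0.0319]
scr [ 0.4521 -0.3983  0.0335]
fill [0.5953 0.2984 0.0209]
bench [0.2067 0.1236 0.0006]
bench2 [ 6.061e-01  5.298e-01 -3.000e-04]
bench3 [ 6.919e-01 -4.706e-01  5.000e-04]
tray [0.596  0.0206 0.0062]
8 [ 241   52   77   74 4303] mean [ 0.9344 -0.0589] rect [ 0.9377 -0.0587] [0.248  0.2449] 80.8 z95 0.0276
15 [ 362   67   80   32 2362] mean [ 0.9433 -0.4548] rect [ 0.9498 -0.4589] [0.1044 0.2522] 0.0 z95 0.0361
17 [  87   70   98   28 1202] mean [0.942  0.3974] rect [0.9514 0.3997] [0.0749 0.3008] 2.7 z95 0.047
33 [175 105  34  50 616] mean [0.8092 0.2227] rect [0.8038 0.2258] [0.0796 0.157 ] 76.6 z95 0.0172
34 [ 439  107   58   69 3236] mean [ 0.7318 -0.6301] rect [ 0.739  -0.6369] [0.2083 0.1446] 0.6 z95 0.0588
38 [345 112  28  50 626] mean [ 0.7754 -0.3111] rect [ 0.7704 -0.3103] [0.0762 0.1581] 81.4 z95 0.0171
46 [ 86 123  20  18 163] mean [0.786  0.5134] rect [0.7892 0.5178] [0.0272 0.0542] 51.5 z95 0.0676
89 [ 43 144  16  13  90] mean [0.7356 0.6631] rect [0.7
[... 883 characters left out ...]
  13  81] mean [0.474  0.3044] rect [0.474  0.3048] [0.0337 0.021 ] 29.5 z95 0.0178
166 [169 245  12  41 308] mean [0.3639 0.2734] rect [0.3731 0.276 ] [0.1226 0.0266] 8.8 z95 0.0247
169 [345 249  15  24 283] mean [ 0.379  -0.2659] rect [ 0.3789 -0.2679] [0.0368 0.0698] 77.8 z95 0.0414
180 [229 257  24  25 478] mean [0.3595 0.0704] rect [0.3584 0.0709] [0.0696 0.0713] 89.1 z95 0.0316
202 [ 419  277   30   59 1201] mean [ 0.2392 -0.4954] rect [ 0.24   -0.5022] [0.1706 0.0726] 1.6 z95 0.0555
203 [456 276  54  13 604] mean [ 0.3081 -0.6587] rect [ 0.307  -0.6556] [0.0352 0.159 ] 0.5 z95 0.0451
213 [368 296  19  62 651] mean [ 0.1993 -0.3351] rect [ 0.1832 -0.3382] [0.1733 0.043 ] 7.2 z95 0.0223
```

View pics/crop0.png

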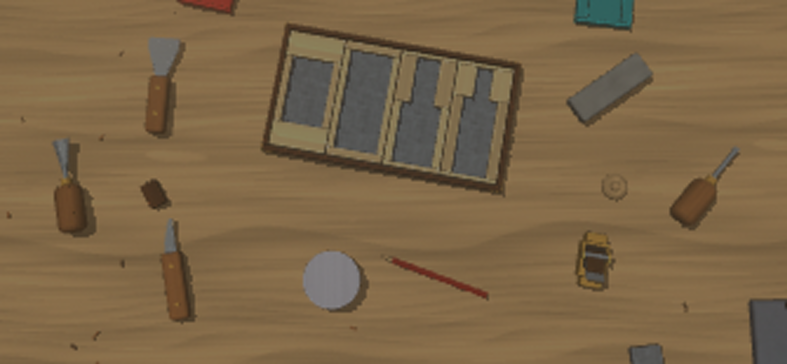

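```bash
cat >> h.py <<'E'
def ray(s,u,v,z):
    K=s["K"];R=Ro.from_euler("xyz",s["attitude"],degrees=True).as_matrix()
    u=np.asarray(u,float);v=np.asarray(v,float)
    d=np.stack([(u-K[0,2])/K[0,0],-(v-K[1,2])/K[1,1],-np.ones_like(u)],-1)@R.T
    t=(z-s["position"][2])/d[...,2]
    return (s["position"]+d*t[...,None])[...,:2]
E
python3 - <<'E'
from h import *
s=load("top0.npz");P=cloud(s);c=s["color"].astype(int)
S=cv2.cvtColor(s["color"],cv2.COLOR_RGB2HSV)[...,1]
z=P[...,2]
m=np.zeros(z.shape,np.uint8);m[160:232,211:322]=(S[160:232,211:322]<70)
n,l,st,_=cv2.connectedComponentsWithStats(m)
th=np.radians(-11.1);R=np.array([[np.cos(th),np.sin(th)],[-np.sin(th),np.cos(th)]])
for i in range(1,n):
    if st[i,4]>100:
        v,u=np.nonzero(l==i);q=ray(s,u,v,.009);r=cv2.minAreaRect(q.astype(np.float32))
        b=q@R.T
        print(st[i],np.round(r[0],4),np.round(r[1],4),round(r[2],1),"ranges in block axes",b.min(0).round(3),b.max(0).round(3),"z",np.median(z[l==i]).round(4))
        for lo in np.arange(b[:,0].min(),b[:,0].max(),.02):
            w=b[(b[:,0]>=lo)&(b[:,0]<lo+.02)];print("   x",lo.round(3),"width",np.ptp(w[:,1]).round(3),"mid",((w[:,1].max()+w[:,1].min())/2).round(4))
print("R maps world->block axes; tray centre",R@[0.5849,-0.0117])
# tray top outline via height
m2=((z>.012)&(z<.03)).astype(np.uint8);n,l,st,_=cv2.connectedComponentsWithStats(m2)
i=np.argmax([st[k,4] if (st[k,0]>200 and st[k,1]>150 and st[k,0]<230) else 0 for k in range(n)])
v,u=np.nonzero(l==i);print(cv2.minAreaRect(ray(s,u,v,.02).astype(np.float32)))
# kit
for nm,box,zt,zlo in (("gouge",(120,205,20,48),.034,.022),("knife",(165,240,20,48),.022,.014),("stone",(338,170,45,35),.022,.014),("plane",(342,246,22,30),.024,.015)):
    x0,y0,w,h=box;mm=np.zeros(z.shape,bool);mm[y0:y0+h,x0:x0+w]=z[y0:y0+h,x0:x0+w]>zlo
    q=P[mm][:,:2];r=cv2.minAreaRect(q.astype(np.float32));e,V=np.linalg.eigh(np.cov(q.T));a=np.degrees(np.arctan2(V[1,1],V[0,1]))
    print(nm,"mean",q.mean(0).round(4),"rect",np.round(r[0],4),np.round(r[1],4),round(r[2],1),"pca",a.round(1))
E
```

```text
[242 172  25  44 777] [0.5927 0.0258] [0.0583 0.1332] 78.9 ranges in block axes [0.51 0.11] [0.643 0.169] z 0.0085
   x 0.51 width 0.058 mid 0.1393
   x 0.53 width 0.058 mid 0.1393
   x 0.55 width 0.058 mid 0.1395
   x 0.57 width 0.058 mid 0.1395
   x 0.59 width 0.058 mid 0.1394
   x 0.61 width 0.058 mid 0.1394
   x 0.63 width 0.056 mid 0.1398
[220 174  22  30 491] [0.6076 0.101 ] [0.0557 0.0889] 78.7 ranges in block axes [0.532 0.188] [0.621 0.244] z 0.0087
   x 0.532 width 0.055 mid 0.216
   x 0.552 width 0.056 mid 0.2162
   x 0.572 width 0.055 mid 0.216
   x 0.592 width 0.056 mid 0.2161
   x 0.612 width 0.053 mid 0.2154
[267 175  21  47 649] [ 0.5784 -0.0496] [0.0543 0.1439] 78.6 ranges in block axes [0.505 0.036] [0.649 0.09 ] z 0.0087
   x 0.505 width 0.054 mid 0.0629
   x 0.525 width 0.054 mid 0.063
   x 0.545 width 0.054 mid 0.0626
   x 0.565 width 0.054 mid 0.0627
   x 0.585 width 0.041 mid 0.0671
   x 0.605 width 0.032 mid 0.0626
   x 0.625 width 0.032 mid 0.0627
   x 0.645 width 0.025 mid 0.0631
[292 179  20  47 576] [ 0.5631 -0.1248] [0.0457 0.145 ] 78.6 ranges in block axes [ 0.504 -0.037] [0.649 0.009] z 0.0084
   x 0.504 width 0.045 mid -0.014
   x 0.524 width 0.046 mid -0.0139
   x 0.544 width 0.046 mid -0.014
   x 0.564 width 0.046 mid -0.014
   x 0.584 width 0.045 mid -0.014
   x 0.604 width 0.045 mid -0.0141
   x 0.624 width 0.022 mid -0.0139
   x 0.644 width 0.02 mid -0.0139
R maps world->block axes; tray centre [0.57621059 0.10112497]
((0.5840271711349487, -0.01167917251586914), (0.320665180683136, 0.1755727380514145), 78.96096801757812)
gouge mean [0.4558 0.398 ] rect [0.4136 0.2269] [0.4284 0.0823] 73.8 pca 79.9
knife mean [0.3584 0.2639] rect [0.3545 0.1538] [0.2787 0.107 ] 84.1 pca 97.3
stone mean [ 0.601  -0.2962] rect [ 0.5169 -0.1697] [0.0376 0.4356] 33.6 pca 124.0
plane mean [ 0.379  -0.2625] rect [ 0.4015 -0.1414] [0.2945 0.0698] 79.8 pca 90.5
```

```bash
cat >> h.py <<'E'
def meas(s,P,nm,box,zlo,zhi=.06):
    z=P[...,2];x0,y0,w,h=box;mm=np.zeros(z.shape,bool);k=(slice(y0,y0+h),slice(x0,x0+w))
    mm[k]=(z[k]>zlo)&(z[k]<zhi)&(s["depth"][k]>0)
    n,l,st,_=cv2.connectedComponentsWithStats(mm.astype(np.uint8));mm=l==1+np.argmax(st[1:,4])
    q=P[mm][:,:2];r=cv2.minAreaRect(q.astype(np.float32));e,V=np.linalg.eigh(np.cov(q.T));a=np.degrees(np.arctan2(V[1,1],V[0,1]))
    print(nm,"mean",q.mean(0).round(4),"rect",np.round(r[0],4),np.round(r[1],4),round(r[2],1),"pca",a.round(1),"zmed",np.median(P[mm][:,2]).round(4))
E
python3 - <<'E'
from h import *
s=load("top0.npz");P=cloud(s)
for nm,box,zlo,zhi in (("gouge",(120,205,20,48),.024,.06),("gouge all",(120,205,20,48),.006,.06),("knife handle",(165,240,20,48),.016,.06),("knife all",(165,240,20,48),.004,.06),("stone",(338,170,45,35),.012,.06),("plane",(342,246,22,30),.012,.06)):
    meas(s,P,nm,box,zlo,zhi)
E
```

```text
gouge mean [0.4561 0.4101] rect [0.4567 0.4125] [0.0621 0.0325] 9.0 pca -171.5 zmed 0.031
gouge all mean [0.4734 0.4125] rect [0.4871 0.4177] [0.1239 0.0348] 11.0 pca -167.6 zmed 0.027
knife handle mean [0.355  0.2725] rect [0.355  0.2733] [0.086  0.0265] 9.4 pca -170.2 zmed 0.0209
knife all mean [0.3649 0.2734] rect [0.3755 0.2774] [0.1282 0.03  ] 12.5 pca -170.6 zmed 0.02
stone mean [ 0.6046 -0.3017] rect [ 0.6055 -0.3029] [0.0376 0.1155] 33.6 pca 123.6 zmed 0.0213
plane mean [ 0.3789 -0.2664] rect [ 0.3789 -0.2679] [0.0368 0.0698] 77.8 pca 165.3 zmed 0.0257
```

```bash
cat > plan.py <<'E'
import numpy as np,sys
from scipy.spatial.transform import Rotation as Ro
from plant import ctrl
# usage: plan.py x y tipz jawangle [step_mm]
x,y,tz,ja=map(float,sys.argv[1:5]);step=float(sys.argv[5])/1000 if len(sys.argv)>5 else .05
o=ctrl.get_obs();p=o["tool_pos"];R=Ro.from_euler("xyz",o["orientation"],degrees=True)
M=R.as_matrix();phi=np.degrees(np.arctan2(M[1,1],M[0,1]))
d=(ja-phi+90)%180-90; ja=phi+d
c=np.radians(ja);Y=np.array([np.cos(c),np.sin(c),0]);X=np.array([0,0,-1.]);T=Ro.from_matrix(np.stack([X,Y,np.cross(X,Y)],1))
t=np.array([x,y,tz+.178])
rv=(R.inv()*T).as_rotvec(degrees=True)
n=int(max(np.ceil(np.linalg.norm(t-p)/step),np.ceil(np.linalg.norm(rv)/9),1))
rows=[];Rc=R
for i in range(n):
    rows.append([*Rc.inv().apply((t-p)/n).round(4),*(rv/n).round(2)]);Rc=Rc*Ro.from_rotvec(rv/n,degrees=True)
print("t",round(o["clock"],2),"p",p.round(4),"jaw",phi.round(2),"turn",rv.round(2),"j6",o["joint_pos"].round(1),"F",o["force"].round(1),"open",round(o["opening"],4))
for r in rows:print(*[f"{v:g}" for v in r],sep=",")
E
python3 plan.py .3789 -.2679 .08 77.8
```

```text
t 0.1 p [ 0.2312 -0.634   0.4038] jaw 110.04 turn [32.24 -0.04 -0.08] j6 [-53.5  20.6   0.6  -0.  -70.1 -16.5] F [-0.1 -1.   0. ] open 0.0875
0.0162,0.0326,0.0294,3.58,-0,-0.01
0.0162,0.0343,0.0273,3.58,-0,-0.01
0.0162,0.036,0.0251,3.58,-0,-0.01
0.0162,0.0375,0.0228,3.58,-0,-0.01
0.0162,0.0388,0.0204,3.58,-0,-0.01
0.0162,0.04,0.0179,3.58,-0,-0.01
0.0162,0.0411,0.0154,3.58,-0,-0.01
0.0162,0.042,0.0128,3.58,-0,-0.01
0.0162,0.0427,0.0101,3.58,-0,-0.01
```

```bash
python3 -m inch '[0.001,0.033,0.029,3.6,0,0,0.0876, 0.001,0.034,0.027,3.6,0,0,0.0876, 0.001,0.036,0.025,3.6,0,0,0.0876, 0.001,0.0375,0.023,3.6,0,0,0.0876, 0.001,0.039,0.02,3.6,0,0,0.0876, 0.001,0.04,0.018,3.6,0,0,0.0876, 0.001,0.041,0.015,3.6,0,0,0.0876, 0.001,0.042,0.013,3.6,0,0,0.0876, 0.001,0.043,0.01,3.6,0,0,0.0876, 0,0,0,0,0,0,0.0876]'; python3 plan.py .3789 -.2679 .08 77.8
```

```text
clock: 1.35
tool_pos: [0.3844, -0.258, 0.391]
orientation: [139.0, 89.5, 125.4]
force: [-0.0, -0.6, 0.5]
opening: 0.0877
t 1.35 p [ 0.3844 -0.258   0.391 ] jaw 76.43 turn [-1.37 -0.35 -0.31] j6 [ -9.5   0.9 -25.8  -0.4 -63.6 -93.9] F [-0.  -0.6  0.5] open 0.0877
0.0443,-0.0039,-0.0007,-0.46,-0.12,-0.1
0.0443,-0.0038,-0.0008,-0.46,-0.12,-0.1
0.0443,-0.0037,-0.001,-0.46,-0.12,-0.1
```

```bash
python3 -m inch '[0.044,-0.004,-0.001,-0.5,-0.1,-0.1,0.0876, 0.044,-0.004,-0.001,-0.5,-0.1,-0.1,0.0876, 0.044,-0.003,-0.001,-0.5,-0.1,-0.1,0.0876,0,0,0,0,0,0,0.0876]'; python3 plan.py .3789 -.2679 .012 77.8 30
```

```text
clock: 1.85
tool_pos: [0.3783, -0.2688, 0.2568]
orientation: [-13.7, 89.9, -25.6]
force: [0.5, -0.4, 0.3]
opening: 0.0873
t 1.85 p [ 0.3783 -0.2688  0.2568] jaw 78.17 turn [0.37 0.09 0.02] j6 [-11.    9.7 -36.5   0.  -43.6 -90.9] F [ 0.5 -0.4  0.3] open 0.0873
0.0223,0.0003,0.0001,0.12,0.03,0.01
0.0223,0.0003,0.0001,0.12,0.03,0.01
0.0223,0.0003,0.0001,0.12,0.03,0.01
```

```bash
python3 -m inch '[0.022,0,0,0,0,0,0.0876, 0.022,0.001,0,0,0,0,0.0876, 0.0225,0,0,0,0,0,0.0876,0,0,0,0,0,0,0.0876]'; python3 - <<'E'
from h import *
from plant import ctrl
print(ctrl.get_obs()["tool_pos"],ctrl.get_obs()["force"])
s=ctrl.snapshot("side");crop(s,330,120,110,110,5,"pics/s1.png")
E
```

```text
clock: 2.35
tool_pos: [0.3821, -0.2705, 0.1953]
orientation: [-13.5, 89.5, -25.3]
force: [0.0, 0.3, 0.2]
opening: 0.0878
[ 0.38209984 -0.27049309  0.19530719] [0.01955597 0.33593862 0.16024662]
```

View pics/s1.png

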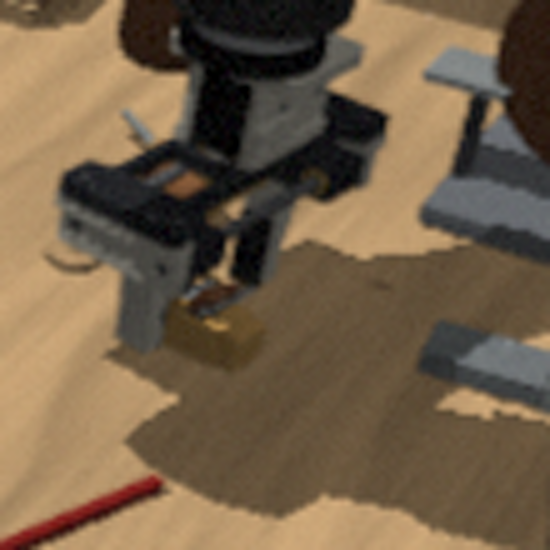

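```bash
python3 plan.py .3789 -.2679 .012 77.8 30;python3 -m inch '[0,0,0,0,0,0,0.0876]';python3 plan.py .3789 -.2679 .012 77.8 30
```

```text
t 2.4 p [ 0.3827 -0.2706  0.1962] jaw 78.22 turn [0.42 0.62 0.13] j6 [-11.   15.7 -39.9   0.3 -33.8 -90.9] F [ 0.6 -0.4  0.8] open 0.088
0.0062,0.0019,-0.0043,0.42,0.62,0.13
clock: 2.52
tool_pos: [0.3834, -0.2709, 0.1978]
orientation: [-11.1, 89.2, -22.9]
force: [-0.9, -0.5, 0.5]
opening: 0.0876
t 2.52 p [ 0.3834 -0.2709  0.1978] jaw 78.23 turn [0.43 0.74 0.14] j6 [-11.1  15.5 -39.8   0.3 -33.9 -90.9] F [-0.9 -0.5  0.5] open 0.0876
0.0077,0.0021,-0.0051,0.43,0.74,0.14
```

```bash
python3 -m inch '[0.0085,0.002,-0.005,0.4,0.7,0.1,0.0876]';python3 plan.py .3789 -.2679 .012 77.8 30;python3 -m inch '[0,0,0,0,0,0,0.0876]';python3 plan.py .3789 -.2679 .012 77.8 30
```

```text
clock: 2.65
tool_pos: [0.3797, -0.2682, 0.1905]
orientation: [-11.6, 89.8, -23.8]
force: [-0.2, 0.7, 0.1]
opening: 0.0876
t 2.65 p [ 0.3797 -0.2682  0.1905] jaw 77.82 turn [0.02 0.22 0.05] j6 [-10.8  16.1 -40.4   0.1 -33.3 -91.4] F [-0.2  0.7  0.1] open 0.0876
0.0005,0.0001,-0.0009,0.02,0.22,0.05
clock: 2.78
tool_pos: [0.3792, -0.268, 0.1904]
orientation: [-11.2, 89.8, -23.4]
force: [-0.3, -0.3, -0.1]
opening: 0.0875
t 2.77 p [ 0.3792 -0.268   0.1904] jaw 77.79 turn [-0.01  0.17  0.03] j6 [-10.8  16.1 -40.5   0.1 -33.3 -91.4] F [-0.3 -0.3 -0.1] open 0.0875
0.0004,0,-0.0003,-0.01,0.17,0.03
```

```bash
python3 -m inch '[0,0,0,0,0,0,0.02,0,0,0,0,0,0,0.02,0,0,0,0,0,0,0.02,0,0,0,0,0,0,0.02,0,0,0,0,0,0,0.02,0,0,0,0,0,0,0.02]';python3 plan.py .3789 -.2679 .012 77.8 30
```

```text
clock: 3.52
tool_pos: [0.3794, -0.268, 0.1907]
orientation: [-13.2, 89.8, -25.4]
force: [-0.9, -0.2, 0.9]
opening: 0.0355
t 3.52 p [ 0.3794 -0.268   0.1907] jaw 77.83 turn [0.03 0.19 0.04] j6 [-10.8  16.  -40.5   0.1 -33.3 -91.4] F [-0.9 -0.2  0.9] open 0.0355
0.0007,-0,-0.0005,0.03,0.19,0.04
```

```bash
python3 -m inch '[-0.02,0,0,0,0,0,0.02,-0.025,0,0,0,0,0,0.02,-0.025,0,0,0,0,0,0.02,-0.015,0,0,0,0,0,0.02]';python3 plan.py .6076 .101 .09 78.8 40
```

```text
clock: 4.03
tool_pos: [0.3775, -0.2674, 0.2755]
orientation: [178.1, 89.8, 165.8]
force: [0.6, -0.9, -2.9]
opening: 0.0354
t 4.03 p [ 0.3775 -0.2674  0.2755] jaw 77.76 turn [-1.04 -0.22 -0.01] j6 [-10.8   8.1 -35.3  -0.  -46.8 -91.4] F [ 0.6 -0.9 -2.9] open 0.0354
0.0006,0.0372,0.0133,-0.09,-0.02,-0
0.0006,0.0371,0.0134,-0.09,-0.02,-0
0.0006,0.0371,0.0135,-0.09,-0.02,-0
0.0006,0.0371,0.0135,-0.09,-0.02,-0
0.0007,0.0371,0.0136,-0.09,-0.02,-0
0.0007,0.0371,0.0136,-0.09,-0.02,-0
0.0007,0.037,0.0137,-0.09,-0.02,-0
0.0007,0.037,0.0138,-0.09,-0.02,-0
0.0007,0.037,0.0138,-0.09,-0.02,-0
0.0007,0.037,0.0139,-0.09,-0.02,-0
0.0007,0.0369,0.0139,-0.09,-0.02,-0
```

```bash
python3 -m inch '[0,0.037,0.0133,-0.1,0,0,0.02, 0,0.037,0.0133,-0.1,0,0,0.02, 0,0.037,0.0135,-0.1,0,0,0.02, 0,0.037,0.0135,-0.1,0,0,0.02, 0,0.037,0.0136,-0.1,0,0,0.02, 0,0.037,0.0136,-0.1,0,0,0.02, 0,0.037,0.0137,-0.1,0,0,0.02, 0,0.037,0.0138,-0.1,0,0,0.02, 0,0.037,0.0138,-0.1,0,0,0.02, 0,0.03,0.012,-0.1,0,0,0.02, 0,0.02,0.007,0,0,0,0.02, 0,0,0,0,0,0,0.02]';python3 plan.py .6076 .101 .06 78.8 20
```

```text
clock: 5.52
tool_pos: [0.5974, 0.0895, 0.2711]
orientation: [-171.4, 89.3, 177.1]
force: [-0.0, -0.3, -1.7]
opening: 0.0354
t 5.53 p [0.5974 0.0895 0.2711] jaw 78.51 turn [-0.29 -0.65  0.1 ] j6 [  26.9   20.8  -17.8   -0.4  -52.  -128.1] F [-0.  -0.3 -1.7] open 0.0354
0.0165,0.0067,0.0041,-0.14,-0.33,0.05
0.0165,0.0067,0.004,-0.14,-0.33,0.05
```

```bash
python3 -m inch '[0.016,0.0067,0.004,-0.1,-0.3,0,0.02,0.016,0.0067,0.004,-0.1,-0.3,0,0.02]';python3 plan.py .6076 .101 .030 78.8 15
```

```text
clock: 5.78
tool_pos: [0.6074, 0.1004, 0.2379]
orientation: [-73.7, 89.9, -85.0]
force: [0.7, 0.5, -2.8]
opening: 0.036
t 5.78 p [0.6074 0.1004 0.2379] jaw 78.65 turn [-0.15  0.01  0.05] j6 [ 2.76e+01  2.37e+01 -1.86e+01  1.00e-01 -4.77e+01 -1.29e+02] F [ 0.7  0.5 -2.8] open 0.036
0.0149,0.0003,0,-0.08,0.01,0.03
0.0149,0.0003,0,-0.08,0.01,0.03
```

```bash
python3 -m inch '[0.014,0.0005,0,0,0,0,0.02,0.014,0,0,0,0,0,0.02]';python3 plan.py .6076 .101 .0225 78.8 5
```

```text
clock: 6.02
tool_pos: [0.6071, 0.1004, 0.2067]
orientation: [-122.4, 89.9, -133.8]
force: [0.2, 0.6, -3.0]
opening: 0.0355
t 6.03 p [0.6071 0.1004 0.2067] jaw 78.62 turn [-0.18 -0.08  0.12] j6 [ 2.76e+01  2.59e+01 -2.01e+01  1.00e-01 -4.41e+01 -1.29e+02] F [ 0.2  0.6 -3. ] open 0.0355
0.0031,0.0004,0.0002,-0.09,-0.04,0.06
0.0031,0.0004,0.0002,-0.09,-0.04,0.06
```

```bash
python3 -m inch '[0.003,0.0005,0,0,0,0,0.02,0.0025,0,0,0,0,0,0.02]';python3 plan.py .6076 .101 .0225 78.8 5
```

```text
clock: 6.28
tool_pos: [0.6067, 0.1003, 0.1997]
orientation: [-131.6, 89.7, -143.0]
force: [-11.1, 2.4, 29.4]
opening: 0.0356
t 6.28 p [0.6067 0.1003 0.1997] jaw 78.6 turn [-0.2  -0.2   0.22] j6 [ 2.76e+01  2.64e+01 -2.04e+01  1.00e-01 -4.35e+01 -1.29e+02] F [-11.1   2.4  29.4] open 0.0356
-0.0008,0.0008,0.0007,-0.2,-0.2,0.22
```

```bash
python3 -m inch '[-0.0007,0,0,0,0,0,0.02,0,0,0,0,0,0,0.052,0,0,0,0,0,0,0.052,-0.002,0,0,0,0,0,0.052,-0.02,0,0,0,0,0,0.052,-0.04,0,0,0,0,0,0.052,-0.04,0,0,0,0,0,0.06,-0.04,0,0,0,0,0,0.0876]';python3 plan.py .6055 -.3029 .14 33.6 50
```

```text
clock: 7.28
tool_pos: [0.607, 0.1004, 0.3458]
orientation: [-131.9, 89.6, -143.3]
force: [1.6, 1.0, -0.1]
opening: 0.0652
t 7.28 p [0.607  0.1004 0.3458] jaw 78.6 turn [45.   -0.14  0.4 ] j6 [ 2.76e+01  1.76e+01 -1.17e+01  1.00e-01 -6.11e+01 -1.29e+02] F [ 1.6  1.  -0.1] open 0.0652
0.0033,-0.0439,0.0087,5,-0.02,0.04
0.0033,-0.043,0.0125,5,-0.02,0.04
0.0032,-0.0418,0.0162,5,-0.02,0.04
0.0032,-0.0402,0.0198,5,-0.02,0.04
0.0032,-0.0383,0.0232,5,-0.02,0.04
0.0032,-0.0362,0.0265,5,-0.02,0.04
0.0031,-0.0337,0.0295,5,-0.02,0.04
0.0031,-0.031,0.0323,5,-0.02,0.04
0.0031,-0.0281,0.0349,5,-0.02,0.04
```

```bash
python3 -m inch '[0.003,-0.044,0.009,5,0,0,0.0876, 0.003,-0.043,0.0125,5,0,0,0.0876, 0.003,-0.042,0.016,5,0,0,0.0876, 0.003,-0.04,0.02,5,0,0,0.0876, 0.003,-0.038,0.023,5,0,0,0.0876, 0.003,-0.036,0.0265,5,0,0,0.0876, 0.003,-0.034,0.0295,5,0,0,0.0876, 0.003,-0.031,0.032,5,0,0,0.0876, 0.003,-0.028,0.035,5,0,0,0.0876,0,0,0,0,0,0,0.0876]';python3 plan.py .6055 -.3029 .07 33.6 40
python3 - <<'E'
from h import *
from plant import ctrl
s=ctrl.snapshot("top");np.savez("t2.npz",**s);P=cloud(s)
meas(s,P,"plane",(215,165,32,45),.026,.06)
crop(s,200,140,200,150,4,"pics/t2.png")
E
```

```text
clock: 8.52
tool_pos: [0.6033, -0.3141, 0.3273]
orientation: [46.1, 89.5, -11.6]
force: [-0.2, -0.2, -0.5]
opening: 0.0878
t 8.53 p [ 0.6033 -0.3141  0.3273] jaw 32.32 turn [-1.28  0.34 -0.35] j6 [ -11.1   23.9   -4.7    0.   -60.9 -136.6] F [-0.2 -0.2 -0.5] open 0.0878
0.0264,0.0025,-0.0029,-0.43,0.11,-0.12
0.0264,0.0025,-0.0028,-0.43,0.11,-0.12
0.0264,0.0026,-0.0028,-0.43,0.11,-0.12
plane mean [0.6042 0.0999] rect [0.605  0.1003] [0.0356 0.0697] 78.8 pca 170.1 zmed 0.0352
```

View pics/t2.png

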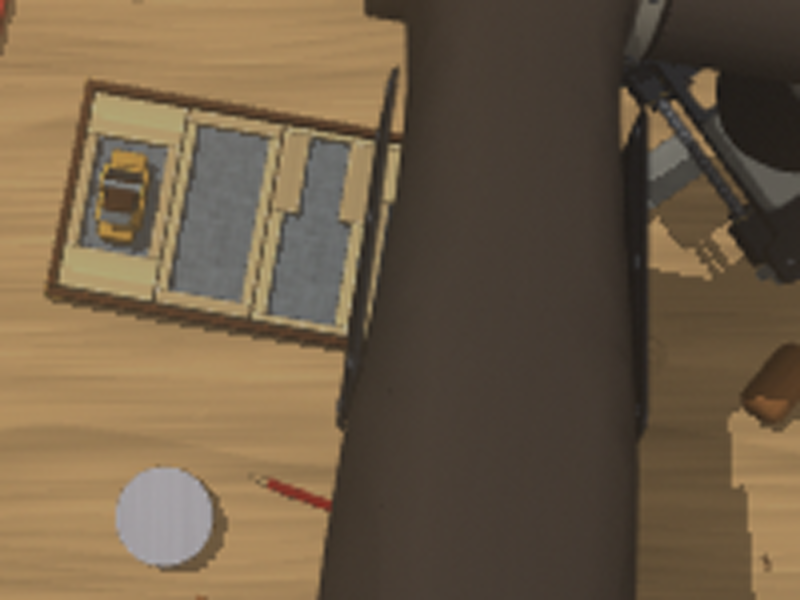

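```bash
python3 -m inch '[0.026,0.0025,-0.0029,-0.4,0.1,-0.1,0.0876,0.026,0.0025,-0.0029,-0.4,0.1,-0.1,0.0876,0.026,0.0025,-0.0029,-0.4,0.1,-0.1,0.0876]';python3 plan.py .6055 -.3029 .012 33.6 30
```

```text
clock: 8.95
tool_pos: [0.6069, -0.2995, 0.2517]
orientation: [45.3, 89.5, -10.8]
force: [-0.6, -0.5, 0.0]
opening: 0.0878
t 8.95 p [ 0.6069 -0.2995  0.2517] jaw 33.88 turn [ 0.28  0.33 -0.34] j6 [  -9.8   27.6   -9.7    0.   -52.3 -136.3] F [-0.6 -0.5  0. ] open 0.0878
0.0205,-0.0011,0.0006,0.09,0.11,-0.11
0.0205,-0.0011,0.0006,0.09,0.11,-0.11
0.0205,-0.001,0.0006,0.09,0.11,-0.11
```

```bash
python3 -m inch '[0.0205,-0.001,0.0006,0.1,0.1,-0.1,0.0876,0.02,-0.001,0.0006,0.1,0.1,-0.1,0.0876,0.018,-0.001,0.0006,0.1,0.1,-0.1,0.0876]';python3 plan.py .6055 -.3029 .0115 33.6 30
```

```text
clock: 9.32
tool_pos: [0.6064, -0.2995, 0.1915]
orientation: [59.6, 89.9, 3.5]
force: [-0.4, -0.6, 0.5]
opening: 0.0873
t 9.32 p [ 0.6064 -0.2995  0.1915] jaw 33.88 turn [ 0.28  0.04 -0.07] j6 [  -9.8   31.4  -12.4   -0.   -46.1 -136.3] F [-0.4 -0.6  0.5] open 0.0873
0.002,-0.0027,0.0024,0.28,0.04,-0.07
```

```bash
python3 -m inch '[0.0015,-0.003,0.0025,0.3,0,-0.1,0.0876,0,0,0,0,0,0,0.0876]';python3 plan.py .6055 -.3029 .0115 33.6 30
```

```text
clock: 9.57
tool_pos: [0.6051, -0.3031, 0.1887]
orientation: [-107.1, 89.9, -163.5]
force: [0.0, 0.8, -1.0]
opening: 0.0878
t 9.57 p [ 0.6051 -0.3031  0.1887] jaw 33.59 turn [-0.01 -0.04  0.12] j6 [-1.010e+01  3.170e+01 -1.240e+01  1.000e-01 -4.610e+01 -1.363e+02] F [ 0.   0.8 -1. ] open 0.0878
-0.0008,0.0005,0,-0.01,-0.04,0.12
```

```bash
python3 -m inch '[-0.0012,0,0,0,0,0,0.0876,0,0,0,0,0,0,0.02,0,0,0,0,0,0,0.02,0,0,0,0,0,0,0.02,0,0,0,0,0,0,0.02,0,0,0,0,0,0,0.02]';python3 plan.py .6055 -.3029 .0115 33.6 30
```

```text
clock: 10.32
tool_pos: [0.6058, -0.3035, 0.1925]
orientation: [13.2, 89.9, -43.2]
force: [0.1, -0.4, 0.4]
opening: 0.0433
t 10.32 p [ 0.6058 -0.3035  0.1925] jaw 33.58 turn [-0.02  0.13 -0.03] j6 [-1.010e+01  3.140e+01 -1.220e+01  1.000e-01 -4.620e+01 -1.363e+02] F [ 0.1 -0.4  0.4] open 0.0433
0.003,0.0001,-0.0007,-0.02,0.13,-0.03
```

```bash
python3 -m inch '[0.003,0,0,0,0,0,0.02,0,0,0,0,0,0,0.02,0,0,0,0,0,0,0.02]';python3 plan.py .6055 -.3029 .0115 33.6 30
```

```text
clock: 10.7
tool_pos: [0.6059, -0.3035, 0.1914]
orientation: [11.0, 89.8, -45.3]
force: [0.1, -0.7, -0.1]
opening: 0.0373
t 10.7 p [ 0.6059 -0.3035  0.1914] jaw 33.63 turn [ 0.03  0.17 -0.03] j6 [-1.010e+01  3.150e+01 -1.230e+01  1.000e-01 -4.610e+01 -1.363e+02] F [ 0.1 -0.7 -0.1] open 0.0373
0.0019,-0,-0.0007,0.03,0.17,-0.03
```

```bash
python3 -m inch '[-0.012,0,0,0,0,0,0.02,-0.02,0,0,0,0,0,0.02,-0.025,0,0,0,0,0,0.02,-0.02,0,0,0,0,0,0.02]';python3 plan.py .5927 .0258 .09 78.8 35
```

```text
clock: 11.2
tool_pos: [0.6048, -0.3031, 0.2686]
orientation: [-116.1, 89.8, -172.5]
force: [0.4, -0.4, -1.9]
opening: 0.0377
t 11.2 p [ 0.6048 -0.3031  0.2686] jaw 33.59 turn [-45.21  -0.17   0.15] j6 [-1.010e+01  2.680e+01 -8.500e+00  1.000e-01 -5.490e+01 -1.363e+02] F [ 0.4 -0.4 -1.9] open 0.0377
0,0.0172,-0.0281,-4.52,-0.02,0.02
0,0.0193,-0.0266,-4.52,-0.02,0.02
0,0.0214,-0.025,-4.52,-0.02,0.02
0,0.0233,-0.0233,-4.52,-0.02,0.02
0,0.0251,-0.0213,-4.52,-0.02,0.02
0,0.0267,-0.0193,-4.52,-0.02,0.02
0,0.0281,-0.0171,-4.52,-0.02,0.02
0,0.0294,-0.0149,-4.52,-0.02,0.02
0,0.0304,-0.0125,-4.52,-0.02,0.02
0.0001,0.0313,-0.0101,-4.52,-0.02,0.02
```

```bash
python3 -m inch '[0,0.017,-0.028,-4.5,0,0,0.02, 0,0.019,-0.0265,-4.5,0,0,0.02, 0,0.021,-0.025,-4.5,0,0,0.02, 0,0.023,-0.023,-4.5,0,0,0.02, 0,0.025,-0.021,-4.5,0,0,0.02, 0,0.027,-0.019,-4.5,0,0,0.02, 0,0.028,-0.017,-4.5,0,0,0.02, 0,0.029,-0.015,-4.5,0,0,0.02, 0,0.03,-0.0125,-4.5,0,0,0.02, 0,0.025,-0.01,-4.5,0,0,0.02,0,0,0,0,0,0,0.02]';python3 plan.py .5927 .0258 .05 78.8 25
```

```text
clock: 12.58
tool_pos: [0.5879, 0.0264, 0.2756]
orientation: [-1.8, 89.9, -11.8]
force: [0.2, -0.4, -3.4]
opening: 0.0376
t 12.57 p [0.5879 0.0264 0.2756] jaw 79.97 turn [1.17 0.15 0.  ] j6 [ 2.160e+01  1.900e+01 -2.010e+01  1.000e-01 -5.080e+01 -1.217e+02] F [ 0.2 -0.4 -3.4] open 0.0376
0.0238,0.0001,0.0024,0.58,0.07,0
0.0238,0.0002,0.0024,0.58,0.07,0
```

```bash
python3 -m inch '[0.022,0.0001,0.003,0.6,0.1,0,0.02,0.022,0.0001,0.003,0.6,0.1,0,0.02]';python3 plan.py .5927 .0258 .028 78.8 15
```

```text
clock: 12.82
tool_pos: [0.5948, 0.0254, 0.2335]
orientation: [33.9, 89.8, 22.6]
force: [-0.0, -0.0, -2.1]
opening: 0.0379
t 12.82 p [0.5948 0.0254 0.2335] jaw 78.69 turn [-0.11  0.18 -0.12] j6 [  21.2   22.4  -21.6   -0.   -45.8 -122.5] F [-0.  -0.  -2.1] open 0.0379
0.0137,-0,-0.0011,-0.05,0.09,-0.06
0.0137,-0,-0.0011,-0.05,0.09,-0.06
```

```bash
python3 -m inch '[0.0135,0,-0.001,0,0.1,0,0.02,0.0135,0,-0.001,0,0.1,0,0.02]';python3 plan.py .5927 .0258 .0225 78.8 5
```

```text
clock: 13.08
tool_pos: [0.5929, 0.0247, 0.2054]
orientation: [117.1, 89.9, 105.6]
force: [0.2, 0.1, -1.5]
opening: 0.0376
t 13.07 p [0.5929 0.0247 0.2054] jaw 78.57 turn [-0.23 -0.05 -0.1 ] j6 [  21.2   24.4  -23.    -0.2  -42.6 -122.5] F [ 0.2  0.1 -1.5] open 0.0376
0.0024,0.0005,-0.0002,-0.11,-0.03,-0.05
0.0024,0.0005,-0.0002,-0.11,-0.03,-0.05
```

```bash
python3 -m inch '[0.0025,0.0005,0,0,0,0,0.02,0.002,0,0,0,0,0,0.02]';python3 plan.py .5927 .0258 .0225 78.8 5
```

```text
clock: 13.32
tool_pos: [0.5928, 0.0249, 0.2002]
orientation: [151.7, 89.9, 140.3]
force: [-4.4, 2.9, 19.0]
opening: 0.0377
t 13.32 p [0.5928 0.0249 0.2002] jaw 78.55 turn [-0.25 -0.11 -0.06] j6 [  21.2   24.8  -23.2   -0.2  -42.1 -122.6] F [-4.4  2.9 19. ] open 0.0377
-0.0003,0.0009,-0.0002,-0.25,-0.11,-0.06
```

```bash
python3 -m inch '[-0.0005,0,0,0,0,0,0.02,0,0,0,0,0,0,0.052,0,0,0,0,0,0,0.052,-0.002,0,0,0,0,0,0.052,-0.02,0,0,0,0,0,0.052,-0.04,0,0,0,0,0,0.052,-0.04,0,0,0,0,0,0.06,-0.04,0,0,0,0,0,0.0876]';python3 plan.py .4616 .4134 .14 100 50
```

```text
clock: 14.32
tool_pos: [0.5925, 0.0246, 0.346]
orientation: [-170.1, 89.7, 178.5]
force: [0.1, 0.6, -0.7]
opening: 0.0646
t 14.32 p [0.5925 0.0246 0.346 ] jaw 78.57 turn [-21.43  -0.26  -0.  ] j6 [ 2.120e+01  1.550e+01 -1.450e+01 -1.000e-01 -6.020e+01 -1.226e+02] F [ 0.1  0.6 -0.7] open 0.0646
0.0032,0.0395,-0.0228,-2.38,-0.03,-0
0.0032,0.0404,-0.0211,-2.38,-0.03,-0
0.0032,0.0412,-0.0195,-2.38,-0.03,-0
0.0031,0.042,-0.0177,-2.38,-0.03,-0
0.0031,0.0427,-0.016,-2.38,-0.03,-0
0.0031,0.0433,-0.0142,-2.38,-0.03,-0
0.0031,0.0439,-0.0124,-2.38,-0.03,-0
0.0031,0.0443,-0.0105,-2.38,-0.03,-0
0.0031,0.0447,-0.0087,-2.38,-0.03,-0
```

```bash
python3 -m inch '[0.003,0.0395,-0.023,-2.4,0,0,0.0876, 0.003,0.04,-0.021,-2.4,0,0,0.0876, 0.003,0.041,-0.0195,-2.4,0,0,0.0876, 0.003,0.042,-0.018,-2.4,0,0,0.0876, 0.003,0.043,-0.016,-2.4,0,0,0.0876, 0.003,0.043,-0.014,-2.4,0,0,0.0876, 0.003,0.044,-0.0125,-2.4,0,0,0.0876, 0.003,0.04,-0.0105,-2.4,0,0,0.0876, 0.003,0.035,-0.009,-2.2,0,0,0.0876,0,0,0,0,0,0,0.0876]';python3 plan.py .4616 .4134 .07 100 40
python3 - <<'E'
from h import *
from plant import ctrl
s=ctrl.snapshot("top");np.savez("t3.npz",**s);P=cloud(s)
meas(s,P,"stone",(238,165,32,55),.025,.06)
crop(s,90,140,250,170,3,"pics/t3.png")
E
```

```text
clock: 15.58
tool_pos: [0.4573, 0.4098, 0.3275]
orientation: [28.2, 89.4, 38.8]
force: [0.3, -0.1, -0.1]
opening: 0.0873
t 15.57 p [0.4573 0.4098 0.3275] jaw 100.63 turn [ 0.62  0.53 -0.29] j6 [  60.1   18.1  -13.7    0.3  -57.7 -139.7] F [ 0.3 -0.1 -0.1] open 0.0873
0.0398,0.0012,0.0021,0.31,0.27,-0.14
0.0398,0.0013,0.0023,0.31,0.27,-0.14
stone mean [0.5913 0.0258] rect [0.5917 0.0257] [0.0376 0.1145] 78.6 pca 168.8 zmed 0.0303
```

View pics/t3.png

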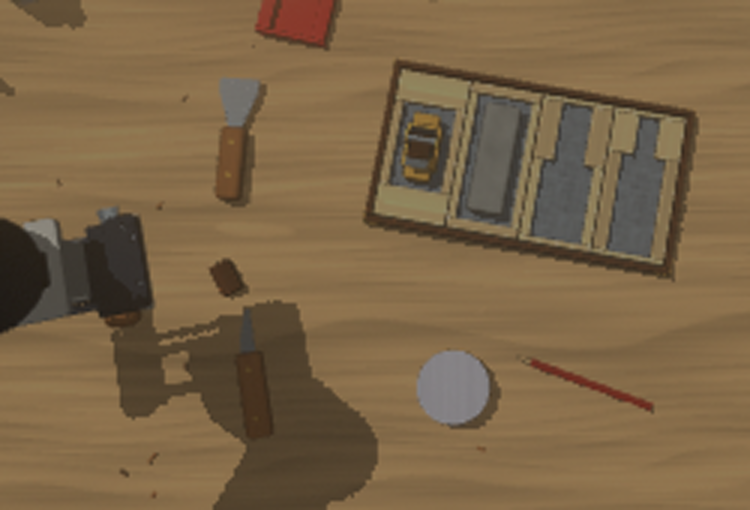

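```bash
python3 -m inch '[0.039,0.0012,0.0022,0.3,0.3,-0.1,0.0876,0.039,0.0012,0.0022,0.3,0.3,-0.1,0.0876]';python3 plan.py .4616 .4134 .012 100 20
```

```text
clock: 15.88
tool_pos: [0.4633, 0.4122, 0.2523]
orientation: [58.9, 89.5, 68.8]
force: [0.6, -0.2, 0.1]
opening: 0.0877
t 15.88 p [0.4633 0.4122 0.2523] jaw 99.89 turn [-0.11  0.24 -0.39] j6 [ 5.960e+01  2.300e+01 -1.730e+01 -1.000e-01 -4.920e+01 -1.397e+02] F [ 0.6 -0.2  0.1] open 0.0877
0.0156,0.0003,-0.0004,-0.03,0.06,-0.1
0.0156,0.0003,-0.0004,-0.03,0.06,-0.1
0.0156,0.0003,-0.0004,-0.03,0.06,-0.1
0.0156,0.0004,-0.0004,-0.03,0.06,-0.1
```

```bash
python3 - <<'E'
from h import *
from plant import ctrl
s=ctrl.snapshot("side");crop(s,110,260,130,110,5,"pics/s3.png")
E
```

```text
(no output)
```

View pics/s3.png

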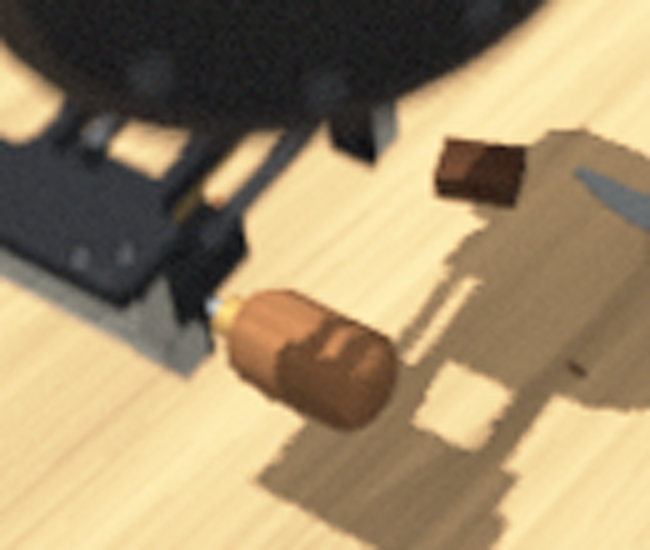

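```bash
python3 -m inch '[0.0156,0.0003,-0.0004,0,0,-0.1,0.0876,0.0156,0.0003,-0.0004,0,0,-0.1,0.0876,0.0156,0.0003,-0.0004,0,0,-0.1,0.0876,0.013,0.0003,-0.0004,0,0,-0.1,0.0876]';python3 plan.py .4616 .4134 .011 100 20
```

```text
clock: 16.42
tool_pos: [0.4621, 0.411, 0.1868]
orientation: [-62.8, 89.8, -53.1]
force: [0.4, -0.8, 0.4]
opening: 0.0875
t 16.43 p [0.4621 0.411  0.1868] jaw 99.71 turn [-0.29  0.09  0.17] j6 [  59.8   27.6  -20.6    0.3  -41.8 -140.3] F [ 0.4 -0.8  0.4] open 0.0875
-0.0022,0.0024,-0.0001,-0.29,0.09,0.17
```

```bash
python3 -m inch '[-0.0025,0.0025,0,-0.3,0,0.1,0.0876,0,0,0,0,0,0,0.02,0,0,0,0,0,0,0.02,0,0,0,0,0,0,0.02,0,0,0,0,0,0,0.02]';python3 plan.py .4616 .4134 .012 100 20
```

```text
clock: 17.05
tool_pos: [0.4618, 0.4143, 0.1902]
orientation: [-5.7, 89.9, 4.3]
force: [-0.4, 0.2, 0.2]
opening: 0.0533
t 17.05 p [0.4618 0.4143 0.1902] jaw 100.07 turn [0.07 0.14 0.01] j6 [  59.9   27.4  -20.3    0.2  -42.2 -140. ] F [-0.4  0.2  0.2] open 0.0533
0.0002,-0.0009,-0.0003,0.07,0.14,0.01
```

```bash
python3 -m inch '[0.0003,-0.0005,0,0,0,0,0.02,0,0,0,0,0,0,0.02,0,0,0,0,0,0,0.02,0,0,0,0,0,0,0.02]';python3 plan.py .4616 .4134 .012 100 20
```

```text
clock: 17.55
tool_pos: [0.4619, 0.4137, 0.1901]
orientation: [-0.9, 89.8, 9.1]
force: [-0.5, -0.5, 0.2]
opening: 0.0336
t 17.55 p [0.4619 0.4137 0.1901] jaw 100.06 turn [0.06 0.15 0.  ] j6 [  59.9   27.4  -20.3    0.2  -42.2 -140. ] F [-0.5 -0.5  0.2] open 0.0336
0.0001,-0.0002,-0.0003,0.06,0.15,0
```

```bash
python3 -m inch '[-0.012,0,0,0,0,0,0.02,-0.02,0,0,0,0,0,0.02,-0.03,0,0,0,0,0,0.02,-0.025,0,0,0,0,0,0.02]';python3 plan.py .5525 -.0445 .1 78.8 40
```

```text
clock: 18.05
tool_pos: [0.4613, 0.413, 0.2792]
orientation: [-97.4, 89.8, -87.3]
force: [0.5, 0.2, -0.3]
opening: 0.0337
t 18.05 p [0.4613 0.413  0.2792] jaw 100.06 turn [2.126e+01 1.000e-02 2.100e-01] j6 [ 5.99e+01  2.14e+01 -1.58e+01  1.00e-01 -5.30e+01 -1.40e+02] F [ 0.5  0.2 -0.3] open 0.0337
0.0002,-0.0389,0.0008,1.77,0,0.02
0.0002,-0.0388,0.002,1.77,0,0.02
0.0002,-0.0387,0.0032,1.77,0,0.02
0.0002,-0.0386,0.0044,1.77,0,0.02
0.0002,-0.0385,0.0056,1.77,0,0.02
0.0002,-0.0383,0.0068,1.77,0,0.02
0.0002,-0.038,0.008,1.77,0,0.02
0.0002,-0.0378,0.0092,1.77,0,0.02
0.0001,-0.0375,0.0103,1.77,0,0.02
0.0001,-0.0371,0.0115,1.77,0,0.02
0.0001,-0.0368,0.0126,1.77,0,0.02
0.0001,-0.0364,0.0137,1.77,0,0.02
```

```bash
python3 -m inch '[-0.002,-0.039,0.001,1.8,0,0,0.02, -0.001,-0.039,0.002,1.8,0,0,0.02, 0,-0.0385,0.003,1.8,0,0,0.02, 0,-0.0385,0.0045,1.8,0,0,0.02, 0,-0.0385,0.0055,1.8,0,0,0.02, 0,-0.038,0.007,1.8,0,0,0.02, 0,-0.038,0.008,1.8,0,0,0.02, 0,-0.038,0.009,1.8,0,0,0.02, 0,-0.0375,0.0105,1.8,0,0,0.02, 0,-0.037,0.0115,1.8,0,0,0.02, 0,-0.03,0.012,1.8,0,0,0.02, 0,-0.025,0.011,1.8,0,0,0.02, 0,0,0,0,0,0,0.02]';python3 plan.py .5525 -.0445 .06 78.8 25
```

```text
clock: 19.68
tool_pos: [0.5519, -0.0391, 0.2963]
orientation: [37.2, 89.1, 25.1]
force: [0.1, -0.2, -0.4]
opening: 0.0337
t 19.68 p [ 0.5519 -0.0391  0.2963] jaw 77.92 turn [-0.88  0.69 -0.52] j6 [  16.2   14.5  -23.4   -0.2  -51.3 -118.2] F [ 0.1 -0.2 -0.4] open 0.0337
0.0194,-0.0019,0.0003,-0.29,0.23,-0.17
0.0194,-0.0018,0.0004,-0.29,0.23,-0.17
0.0194,-0.0018,0.0005,-0.29,0.23,-0.17
```

```bash
python3 -m inch '[0.019,-0.002,0.0003,-0.3,0.2,-0.2,0.02,0.019,-0.002,0.0003,-0.3,0.2,-0.2,0.02,0.018,-0.002,0.0003,-0.3,0.2,-0.2,0.02]';python3 plan.py .5525 -.0445 .028 78.8 18
```

```text
clock: 20.05
tool_pos: [0.5527, -0.0441, 0.2423]
orientation: [7.3, 89.6, -3.8]
force: [-0.1, -0.6, -0.5]
opening: 0.0339
t 20.05 p [ 0.5527 -0.0441  0.2423] jaw 78.9 turn [ 0.1   0.39 -0.05] j6 [  15.7   18.5  -26.5    0.2  -44.6 -117. ] F [-0.1 -0.6 -0.5] open 0.0339
0.0121,-0.0002,-0.0001,0.03,0.13,-0.02
0.0121,-0.0002,-0.0001,0.03,0.13,-0.02
0.0121,-0.0001,-0.0001,0.03,0.13,-0.02
```

```bash
python3 -m inch '[0.012,0,0,0,0.1,0,0.02,0.012,0,0,0,0.1,0,0.02,0.0115,0,0,0,0.1,0,0.02]';python3 plan.py .5525 -.0445 .0215 78.8 4
```

```text
clock: 20.42
tool_pos: [0.5529, -0.0433, 0.2049]
orientation: [31.9, 89.9, 20.8]
force: [0.0, -0.6, -0.2]
opening: 0.0334
t 20.43 p [ 0.5529 -0.0433  0.2049] jaw 78.97 turn [ 0.17  0.07 -0.04] j6 [  15.8   21.5  -28.2   -0.   -40.2 -116.8] F [ 0.  -0.6 -0.2] open 0.0334
0.0027,-0.0006,-0.0001,0.09,0.04,-0.02
0.0027,-0.0006,-0.0001,0.09,0.04,-0.02
```

```bash
python3 -m inch '[0.0027,-0.0006,0,0.1,0,0,0.02,0.0025,-0.0006,0,0.1,0,0,0.02]';python3 plan.py .5525 -.0445 .0215 78.8 4
```

```text
clock: 20.68
tool_pos: [0.5528, -0.0444, 0.199]
orientation: [32.6, 90.0, 21.4]
force: [-10.3, 6.7, 34.3]
opening: 0.0337
t 20.68 p [ 0.5528 -0.0444  0.199 ] jaw 78.78 turn [-0.02  0.02 -0.01] j6 [  15.6   22.   -28.5   -0.   -39.5 -116.9] F [-10.3   6.7  34.3] open 0.0337
-0.0005,-0.0002,-0.0002,-0.02,0.02,-0.01
```

```bash
python3 -m inch '[-0.0005,0,0,0,0,0,0.02,0,0,0,0,0,0,0.05,0,0,0,0,0,0,0.05,-0.002,0,0,0,0,0,0.05,-0.02,0,0,0,0,0,0.05,-0.04,0,0,0,0,0,0.05,-0.04,0,0,0,0,0,0.06,-0.04,0,0,0,0,0,0.0876]';python3 plan.py .3585 .2739 .14 99.5 45
```

```text
clock: 21.68
tool_pos: [0.552, -0.0448, 0.3437]
orientation: [-155.7, 89.7, -166.9]
force: [1.6, 0.0, -1.2]
opening: 0.0647
t 21.68 p [ 0.552  -0.0448  0.3437] jaw 78.75 turn [-20.75  -0.25   0.06] j6 [  15.6   12.1  -19.6   -0.   -58.6 -116.9] F [ 1.6  0.  -1.2] open 0.0647
0.0029,0.0305,-0.028,-2.31,-0.03,0.01
0.0029,0.0316,-0.0267,-2.31,-0.03,0.01
0.0029,0.0327,-0.0254,-2.31,-0.03,0.01
0.0029,0.0337,-0.0241,-2.31,-0.03,0.01
0.0029,0.0346,-0.0227,-2.31,-0.03,0.01
0.0029,0.0355,-0.0213,-2.31,-0.03,0.01
0.0029,0.0363,-0.0199,-2.31,-0.03,0.01
0.0029,0.0371,-0.0184,-2.31,-0.03,0.01
0.0029,0.0378,-0.0169,-2.31,-0.03,0.01
```

```bash
python3 -m inch '[0.003,0.0305,-0.028,-2.3,0,0,0.0876, 0.003,0.0315,-0.027,-2.3,0,0,0.0876, 0.003,0.0325,-0.0255,-2.3,0,0,0.0876, 0.003,0.0335,-0.024,-2.3,0,0,0.0876, 0.003,0.0345,-0.0225,-2.3,0,0,0.0876, 0.003,0.0355,-0.0215,-2.3,0,0,0.0876, 0.003,0.036,-0.02,-2.3,0,0,0.0876, 0.003,0.034,-0.017,-2.3,0,0,0.0876, 0.003,0.03,-0.013,-2.3,0,0,0.0876,0,0,0,0,0,0,0.0876]';python3 plan.py .3585 .2739 .07 99.5 40
python3 - <<'E'
from h import *
from plant import ctrl
s=ctrl.snapshot("top");np.savez("t4.npz",**s);P=cloud(s)
meas(s,P,"gouge handle",(265,175,26,55),.03,.06)
crop(s,90,140,250,170,3,"pics/t4.png")
E
```

```text
clock: 22.92
tool_pos: [0.3587, 0.2706, 0.3228]
orientation: [23.4, 89.5, 33.5]
force: [-0.8, 0.1, 0.1]
opening: 0.0876
t 22.93 p [0.3587 0.2706 0.3228] jaw 100.07 turn [ 0.57  0.5  -0.22] j6 [  62.4    3.1  -33.7    0.3  -52.7 -142.6] F [-0.8  0.1  0.1] open 0.0876
0.0374,0.0015,-0.0002,0.29,0.25,-0.11
0.0374,0.0016,-0,0.29,0.25,-0.11
gouge handle mean [ 0.5477 -0.0427] rect [ 0.552  -0.0436] [0.0339 0.0701] 79.1 pca 170.1 zmed 0.0393
```

View pics/t4.png

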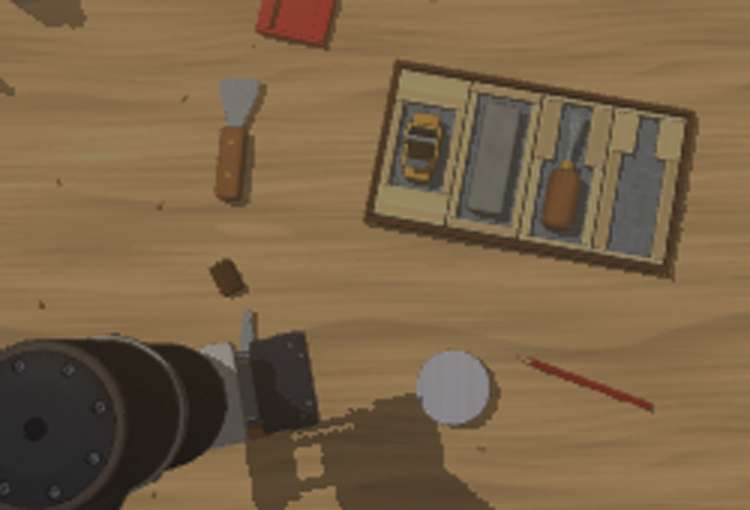

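```bash
python3 -m inch '[0.037,0.0016,0,0.3,0.2,-0.1,0.0876,0.037,0.0016,0,0.3,0.2,-0.1,0.0876]';python3 plan.py .3585 .2739 .012 99.5 20
```

```text
clock: 23.22
tool_pos: [0.3602, 0.2736, 0.2504]
orientation: [42.0, 89.5, 51.3]
force: [-0.6, 0.6, -0.5]
opening: 0.0878
t 23.23 p [0.3602 0.2736 0.2504] jaw 99.34 turn [-0.16  0.38 -0.34] j6 [ 6.240e+01  9.100e+00 -3.860e+01  1.000e-01 -4.180e+01 -1.431e+02] F [-0.6  0.6 -0.5] open 0.0878
0.0151,0.0001,-0.0005,-0.04,0.1,-0.09
0.0151,0.0001,-0.0005,-0.04,0.1,-0.09
0.0151,0.0001,-0.0005,-0.04,0.1,-0.09
0.0151,0.0001,-0.0004,-0.04,0.1,-0.09
```

```bash
python3 -m inch '[0.015,0.0001,-0.0005,0,0.1,-0.1,0.0876,0.015,0,-0.0005,0,0.1,-0.1,0.0876,0.015,0,-0.0005,0,0.1,-0.1,0.0876,0.012,0,-0.0005,0,0.1,0,0.0876]';python3 plan.py .3585 .2739 .012 99.5 20
```

```text
clock: 23.72
tool_pos: [0.3599, 0.2699, 0.1904]
orientation: [-142.6, 89.8, -133.6]
force: [-0.1, 0.1, -0.2]
opening: 0.0873
t 23.73 p [0.3599 0.2699 0.1904] jaw 98.99 turn [-0.51 -0.14  0.11] j6 [ 6.21e+01  1.50e+01 -4.21e+01 -1.00e-01 -3.31e+01 -1.43e+02] F [-0.1  0.1 -0.2] open 0.0873
0.0004,0.0042,-0.0008,-0.51,-0.14,0.11
```

```bash
python3 -m inch '[0,0.0042,-0.001,-0.5,-0.1,0.1,0.0876,0,0,0,0,0,0,0.02,0,0,0,0,0,0,0.02,0,0,0,0,0,0,0.02]';python3 plan.py .3585 .2739 .012 99.5 20;python3 - <<'E'
from h import *
from plant import ctrl
s=ctrl.snapshot("side");crop(s,210,230,130,110,5,"pics/s4.png")
E
```

```text
clock: 24.22
tool_pos: [0.3588, 0.2738, 0.191]
orientation: [94.0, 90.0, 103.5]
force: [0.2, -0.2, 0.9]
opening: 0.063
t 24.23 p [0.3588 0.2738 0.191 ] jaw 99.46 turn [-0.04 -0.   -0.03] j6 [  62.5   15.   -42.    -0.   -33.  -143. ] F [ 0.2 -0.2  0.9] open 0.063
0.001,0.0001,-0.0003,-0.04,-0,-0.03
```

View pics/s4.png

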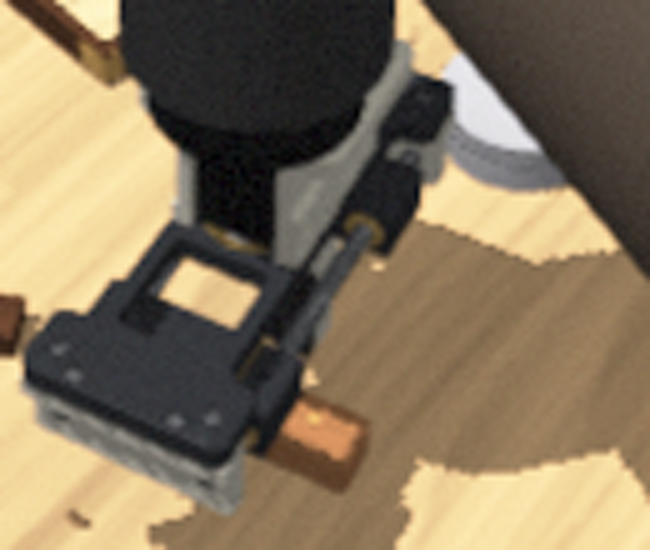

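Knife handle lies between the closing fingers (around 300,430). Keep closing.

```bash
python3 -m inch '[0.001,0,0,0,0,0,0.01,0,0,0,0,0,0,0.01,0,0,0,0,0,0,0.01,0,0,0,0,0,0,0.01,0,0,0,0,0,0,0.01]';python3 plan.py .3585 .2739 .012 99.5 20
```

```text
clock: 24.9
tool_pos: [0.3588, 0.2739, 0.1903]
orientation: [69.5, 89.9, 79.0]
force: [0.1, 0.8, 0.8]
opening: 0.0255
t 24.9 p [0.3588 0.2739 0.1903] jaw 99.47 turn [-0.03  0.02 -0.06] j6 [  62.5   15.1  -42.    -0.   -32.8 -143. ] F [0.1 0.8 0.8] open 0.0255
0.0003,0,-0.0003,-0.03,0.02,-0.06
```

```bash
python3 -m inch '[-0.012,0,0,0,0,0,0.01,-0.02,0,0,0,0,0,0.01,-0.03,0,0,0,0,0,0.01,-0.028,0,0,0,0,0,0.01]';python3 plan.py .5454 -.1213 .1 78.8 40
```

```text
clock: 25.4
tool_pos: [0.3583, 0.273, 0.283]
orientation: [-132.4, 89.8, -122.9]
force: [-0.2, 0.8, -0.6]
opening: 0.0253
t 25.4 p [0.3583 0.273  0.283 ] jaw 99.47 turn [20.67 -0.12  0.2 ] j6 [  62.5    6.4  -36.2   -0.   -47.7 -143. ] F [-0.2  0.8 -0.6] open 0.0253
0.0005,-0.0382,0.0109,1.88,-0.01,0.02
0.0005,-0.0378,0.0121,1.88,-0.01,0.02
0.0005,-0.0374,0.0134,1.88,-0.01,0.02
0.0005,-0.0369,0.0146,1.88,-0.01,0.02
0.0005,-0.0364,0.0158,1.88,-0.01,0.02
0.0005,-0.0359,0.017,1.88,-0.01,0.02
0.0005,-0.0353,0.0181,1.88,-0.01,0.02
0.0005,-0.0347,0.0193,1.88,-0.01,0.02
0.0005,-0.034,0.0204,1.88,-0.01,0.02
0.0005,-0.0333,0.0215,1.88,-0.01,0.02
0.0005,-0.0326,0.0226,1.88,-0.01,0.02
```

```bash
python3 -m inch '[0,-0.038,0.011,1.9,0,0,0.01, 0,-0.038,0.012,1.9,0,0,0.01, 0,-0.0375,0.0135,1.9,0,0,0.01, 0,-0.037,0.0145,1.9,0,0,0.01, 0,-0.0365,0.016,1.9,0,0,0.01, 0,-0.036,0.017,1.9,0,0,0.01, 0,-0.0355,0.018,1.9,0,0,0.01, 0,-0.0345,0.019,1.9,0,0,0.01, 0,-0.033,0.02,1.9,0,0,0.01, 0,-0.028,0.018,1.9,0,0,0.01, 0,-0.02,0.015,1,0,0,0.01, 0,0,0,0,0,0,0.01]';python3 plan.py .5454 -.1213 .06 78.8 25
```

```text
clock: 26.9
tool_pos: [0.5402, -0.1138, 0.2961]
orientation: [43.7, 89.3, 32.6]
force: [0.2, 0.6, 0.3]
opening: 0.0253
t 26.9 p [ 0.5402 -0.1138  0.2961] jaw 79.0 turn [ 0.2   0.49 -0.47] j6 [   8.3   14.5  -23.3   -0.4  -51.6 -109.1] F [0.2 0.6 0.3] open 0.0253
0.0194,-0.0023,0.002,0.07,0.16,-0.16
0.0194,-0.0022,0.0021,0.07,0.16,-0.16
0.0194,-0.0022,0.0021,0.07,0.16,-0.16
```

```bash
python3 -m inch '[0.019,-0.0023,0.002,0,0.2,-0.2,0.01,0.019,-0.0023,0.002,0,0.2,-0.2,0.01,0.018,-0.0023,0.002,0,0.2,-0.1,0.01]';python3 plan.py .5454 -.1213 .028 78.8 18
```

```text
clock: 27.28
tool_pos: [0.5446, -0.1206, 0.2393]
orientation: [56.0, 90.0, 45.1]
force: [-0.6, 0.1, -0.4]
opening: 0.0254
t 27.27 p [ 0.5446 -0.1206  0.2393] jaw 79.07 turn [ 0.27  0.01 -0.02] j6 [   7.6   19.   -26.    -0.   -44.9 -108.5] F [-0.6  0.1 -0.4] open 0.0254
0.0166,-0.0003,0.0004,0.14,0.01,-0.01
0.0166,-0.0003,0.0004,0.14,0.01,-0.01
```

```bash
python3 -m inch '[0.016,-0.0005,0.0005,0.2,0,0,0.01,0.015,-0.0005,0.0005,0.1,0,0,0.01]';python3 plan.py .5454 -.1213 .0215 78.8 4
```

```text
clock: 27.52
tool_pos: [0.5447, -0.1211, 0.2054]
orientation: [-173.2, 89.9, 175.6]
force: [0.5, 0.8, -0.6]
opening: 0.0257
t 27.52 p [ 0.5447 -0.1211  0.2054] jaw 78.84 turn [ 0.04 -0.12  0.01] j6 [   7.6   21.8  -27.7   -0.   -40.7 -108.7] F [ 0.5  0.8 -0.6] open 0.0257
0.003,-0,0.0004,0.02,-0.06,0.01
0.003,-0,0.0004,0.02,-0.06,0.01
```

```bash
python3 -m inch '[0.0028,0,0.0004,0,0,0,0.01,0.0025,0,0,0,0,0,0.01]';python3 plan.py .5454 -.1213 .0215 78.8 4
```

```text
clock: 27.78
tool_pos: [0.5449, -0.1208, 0.1991]
orientation: [-163.1, 89.7, -174.2]
force: [-10.6, 5.4, 35.6]
opening: 0.0255
t 27.77 p [ 0.5449 -0.1208  0.1991] jaw 78.91 turn [ 0.11 -0.25  0.08] j6 [   7.6   22.3  -27.9   -0.   -40.  -108.7] F [-10.6   5.4  35.6] open 0.0255
-0.0004,-0.0004,0.0006,0.11,-0.25,0.08
```

Seated on the floor (tip at 21.1 mm, as predicted). Release and retreat away from the view.

```bash
python3 -m inch '[-0.0005,0,0,0,0,0,0.01,0,0,0,0,0,0,0.044,0,0,0,0,0,0,0.044,-0.002,0,0,0,0,0,0.044,-0.02,0,0,0,0,0,0.044,-0.04,0,0,0,0,0,0.044,-0.04,0,0,0,0,0,0.044,-0.04,0,0,0,0,0,0.06]';python3 plan.py .4 -.4 .18 78.8 50
```

```text
clock: 28.78
tool_pos: [0.5448, -0.1208, 0.3441]
orientation: [-163.5, 89.5, -174.6]
force: [0.8, 0.4, 0.7]
opening: 0.0493
t 28.77 p [ 0.5448 -0.1208  0.3441] jaw 78.91 turn [ 0.11 -0.5   0.15] j6 [   7.6   12.5  -18.9   -0.   -59.1 -108.7] F [0.8 0.4 0.7] open 0.0493
-0.0018,-0.0431,-0.0126,0.02,-0.07,0.02
-0.0018,-0.0431,-0.0126,0.02,-0.07,0.02
-0.0018,-0.0431,-0.0126,0.02,-0.07,0.02
-0.0019,-0.0431,-0.0126,0.02,-0.07,0.02
-0.0019,-0.0431,-0.0126,0.02,-0.07,0.02
-0.0019,-0.0431,-0.0126,0.02,-0.07,0.02
-0.0019,-0.0431,-0.0126,0.02,-0.07,0.02
```

```bash
python3 -m inch '[-0.001,0.045,-0.02,0,0,0,0.06,-0.001,0.045,-0.02,0,0,0,0.06,-0.001,0.045,-0.02,0,0,0,0.06,-0.001,0.045,-0.02,0,0,0,0.06,-0.001,0.045,-0.015,0,0,0,0.06,-0.001,0.045,-0.015,0,0,0,0.06,-0.001,0.045,-0.015,0,0,0,0.06,-0.001,0.045,-0.015,0,0,0,0.06,-0.001,0.045,-0.015,0,0,0,0.06,0,0.03,0,0,0,0,0.06,0,0,0,0,0,0,0.06,0,0,0,0,0,0,0.06]'
python3 - <<'E'
from h import *
from plant import ctrl
s=ctrl.snapshot("top");np.savez("t5.npz",**s);P=cloud(s);s0=load("top0.npz");P0=cloud(s0)
meas(s,P,"plane",(218,165,26,45),.026,.06)
meas(s,P,"stone",(242,165,28,55),.025,.06)
meas(s,P,"gouge handle",(267,195,22,30),.03,.06)
meas(s,P,"knife handle",(290,190,24,45),.025,.06)
for a,b in((s0,P0),(s,P)):
    meas(a,b,"screwdriver",(383,210,34,38),.006);meas(a,b,"filling",(158,164,22,45),.006)
crop(s,90,140,340,170,2.3,"pics/t5.png");crop(s,205,155,125,85,6,"pics/t5b.png")
E
```

```text
clock: 30.28
tool_pos: [0.4742, 0.3493, 0.3609]
orientation: [60.5, 89.8, 49.3]
force: [-0.1, -0.4, -0.2]
opening: 0.0602
plane mean [0.6042 0.0997] rect [0.6056 0.0999] [0.0355 0.0705] 79.0 pca 169.7 zmed 0.0345
stone mean [0.5915 0.0257] rect [0.592  0.0258] [0.0378 0.1152] 78.3 pca 168.5 zmed 0.0308
gouge handle mean [ 0.5476 -0.0428] rect [ 0.5492 -0.0427] [0.0333 0.065 ] 78.9 pca 169.9 zmed 0.0392
knife handle mean [ 0.5405 -0.119 ] rect [ 0.5404 -0.1193] [0.0258 0.0865] 78.9 pca 169.0 zmed 0.0301
screwdriver mean [ 0.4596 -0.4071] rect [ 0.4751 -0.4241] [0.0342 0.1252] 47.6 pca 137.4 zmed 0.0281
filling mean [0.6227 0.2977] rect [0.6197 0.2938] [0.1309 0.0426] 0.6 pca 176.7 zmed 0.0171
screwdriver mean [ 0.4593 -0.4068] rect [ 0.4748 -0.4239] [0.0354 0.1243] 47.9 pca 137.4 zmed 0.0281
filling mean [0.6229 0.2978] rect [0.6195 0.2935] [0.1303 0.0422] 0.3 pca 176.6 zmed 0.0161
```

View pics/t5.png

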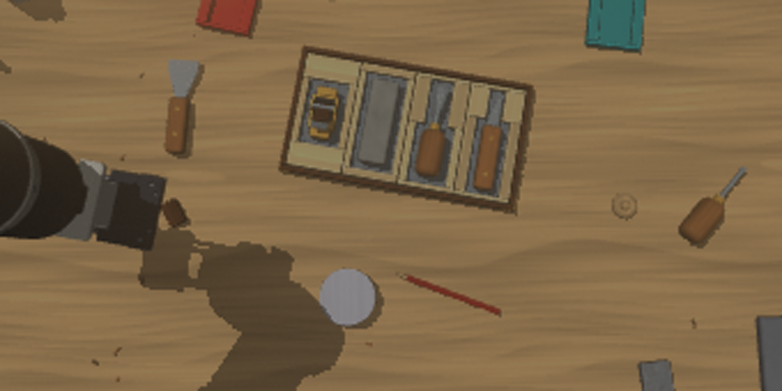

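View pics/t5b.png

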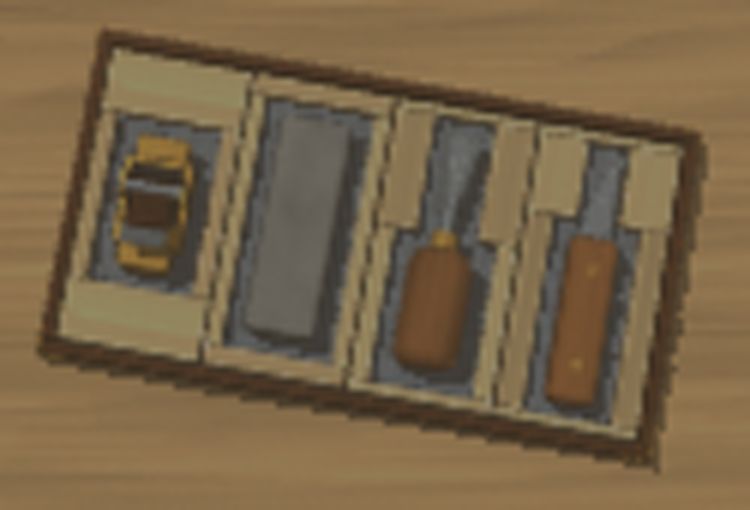

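```bash
python3 -c "
from plant import ctrl
print(ctrl.close_job())"
```

```text
the job is handed in; nothing more can be done
None
```

All four kit pieces are in their own pockets in the tray, and I handed the job in at about 30 s of the 88 s allowed. I placed the plane, stone, gouge and knife in that order, lowering each until it touched the pocket floor (19–36 N read at the wrist) before releasing it.

**Position:** in the last top image each piece is within about 3 mm of its pocket centre. Each lies along its pocket within about 1°.

**Height:** the stone and knife tops read 31 and 30 mm, against the 31 mm expected when resting on the floor. The gouge and plane were not measured this way. For those I relied on the fingertip height at contact and on the picture.

**Pieces to leave alone:** the screwdriver and filling knife measured the same as at the start, to within about 0.5 mm.

The arm crept a few millimetres during some approach rows, including rows commanded not to move. I corrected this before each grip closed, and no check failed or disagreed.

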